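# Switch on the interlocked bench supply box

### The job

Put the bench supply box into service: first swing the red isolator lever clockwise until it is fully home against its stop, which frees the blue selector lever; then swing the selector lever counter-clockwise all the way over to its own stop. Turn them gently by feel, never forcing a lever against its stop or the interlock, leave the things lying round the box alone, and let go of both levers.

Things in the scene. Friction and masses are not known exactly. Their poses are not given: they have to be found in the camera images.
- supply_box: grey steel box fixed on the table, 180 x 300 x 70 mm (x, y, z). Origin: centre of its underside; x to its back, y to its left seen from the front, z up. The red isolator lever turns about the vertical axis through (0, +75 mm), the blue selector lever about that through (0, -75 mm). Both point to the front (-x) when off and swing outwards, away from each other.
- isolator (a joint): angle of the red lever, rad: 0 off (pointing to the box's front), growing clockwise seen from above, to the box's left. Even drag, 6 N at the grip; stays where left. Home is a hard stop that differs from box to box, anywhere from 0.7 to 1.5 rad; it cannot be seen, only felt. The selector is freed only within about 0.05 rad of it. Over 35 N at the grip overloads it.
- selector (a joint): angle of the blue lever, rad: 0 off (pointing to the box's front), growing counter-clockwise seen from above, to the box's right. Drag 5 N at the grip; stays where left. The interlock blocks it hard at about 0.1 rad until the isolator is home; once freed it swings to its hard stop at about 0.9 rad. Over 35 N at the grip against either overloads it.
- isolator_grip (a point): middle of the red upright grip post at the end of the isolator lever, 60 mm from the lever's axis, 125 mm above the table. The post is round, 16 mm in diameter, and stands from 90 mm (upper face of the lever arm) to 145 mm above the table.
- selector_grip (a point): middle of the blue upright grip post of the selector lever: the same sizes, 60 mm from its axis, 125 mm above the table.
- oil_filter: bystander: white round oil filter with a green band, standing, 67 mm across, 91 mm high; origin at the centre of its underside
- torch: bystander: black torch lying down, 127 mm long, 36 mm thick; origin at its underside's centre
- threadlock: bystander: small red bottle with white pointed cap, standing, 33 mm across, 104 mm high; origin at the centre of its underside
- tape_measure: bystander: yellow tape measure, 68 x 83 x 37 mm; origin at the centre of its underside
- pliers: bystander: pliers with red handles, lying, 173 mm long, 12 mm thick; origin at the centre of its underside

How it is judged:
By the outcome, as a careful person would: the job done as asked, in the order asked, and still so for the second after the job is handed in, with the robot touching nothing.
It also fails if it takes over 67 s, if anything falls off the work surface, if the arm or the gripper's body presses on something with over 40 N, if the wrist force passes 120 N, or if a joint passes its speed limit or range.

### The arm

A 7-joint arm with a two-finger parallel gripper is mounted at the origin on a cart in front of the work surface, level with it; the furniture and walls round the work are solid. World frame = base frame: x ahead of the robot, y to its left, z up, the work surface at z = 0. Lengths are in m, angles in rad, forces in N, time in s.
With the tool pointing down it reaches from about 0.425 to 0.875 m from the base axis. Payload 8.4 kg.
Tool frame: the origin (TCP) lies between the finger pads; the fingertips stand 11 mm ahead of it and the grasp point (between the pads) lies 8 mm behind it; z points along the fingers, y is the line along which they close (so a half turn about z gives the same grasp; the last joint's range is limited). The gripper opens to 85 mm and grips with 20 to 120 N. Pads are 22 mm wide; open, the fingers measure 114 mm over their backs; the gripper's body (76 mm by 85 mm) begins 54 mm behind the grasp point. The pads swing forward as they close: fully open they stand 13 mm farther back than shut.
Start: joints at [1.185, 0.333, 0.04, 1.465, -0.013, 1.343, -0.059], TCP at [0.184, -0.623, 0.242] pointing down, gripper open.
Joint ranges: [-2.58, 2.58], [-0.38, 2.09], [-1.3, 1.39], [0.25, 2.4], [-1.5, 4.64], [0.08, 2.09], [-2.65, 2.65]. Speed limits (rad/s): [2.22, 2.22, 2.79, 2.79, 3.14, 3.14, 3.14].

### API

Orientations are given as a 3x3 rotation matrix whose columns are the frame's x, y, z axes.
In Python, from rig import observe, read_camera, get_calibration, job gives the robot as it stands.
- The arm moves only by the shell command python3 -m creep 'ROWS' [OPENING] [FORCE]. ROWS is a JSON object of lists of equal length, an entry for each row: "offset": the shift along the tool's x, y, z as a fraction of full scale, a list of three; "yaw": the turn about the tool's z as a fraction of full scale. A call has 1 to 20 rows; each row shifts and turns the commanded pose from where the row before left it, along the tool's axes as they then stand; what a row does not reach is not made up. Full scale, the value 1, is 0.4 m for a shift and 0.1 rad for a turn. A row lasts 1/10 s, in which the tool goes at most 50 mm and 8.59 degrees, less where a joint would pass 70% of its speed; a pose out of reach is approached as far as the arm can. A call with a number of a shift or a turn outside -1 to 1 is refused whole. A call with a gripper value outside its range is refused whole. OPENING is the opening, from 0 (shut) to 1 (fully open), set as the call begins (- or left out, the last holds). The fingers move at their own pace and stop on an object; FORCE is the grip in N (left out, the last holds). Time passes only in rows, so rows that do not move let the fingers close. It gives the time, the measured TCP pose, the force, the opening and the grip force at its end, in the units of the state.
- observe(): the state, without advancing time (a new reading comes with each control period).
- read_camera(name): name is "scene" or "top"; returns the picture (480x640x3 uint8, red, green, blue); there is no depth.
- get_calibration(name): a dict with "mtx" (3x3 intrinsics, pixels), "dist_coeffs" ([k1, k2, p1, p2, k3] as OpenCV has them; the pictures are not rectified), "pose" (4x4, takes a point from camera to world coordinates). Camera axes: x right, y up, looking along -z (the intrinsics and any distortion apply to the point x, -y, -z); pixel columns grow to the right and rows downward; lengths in m; the calibration is good to about 2 mm. A picture is of the moment at which its call begins. get_calibration takes no time and is no camera call.
- job.finish_job(): hands the job in; it is judged then, once.
The state is a dict: "clock": time; "qpos": joint angles; "joint_velocities": joint speeds; "joint_efforts": joint torques, N m; "ee_pos": TCP position; "eef_rot": TCP orientation; "wrist_force": force on the tool from outside, world axes, zero at the start; "torque": the same for the moment, N m; "finger_gap": finger opening in m; "grip_force": force on a finger pad.
Only numpy, scipy, OpenCV 4.12 (cv2) and the standard library are available. Lean on these libraries where they do the work, as an engineer would, in place of code of your own. Each camera call takes 0.05 s, during which the arm holds its last target. There are 200 camera calls.

## Working session

There is one attempt and no reset: what is moved stays moved. The work goes in short steps, Python scripts to look and compute and a shell command to move; the robot and the scene stay as the last step left them, time stands still between calls to the robot, and variables do not carry over. Pictures are saved under pics/ and viewed, at most 10 in all, crops included, and the job is handed in when it is done.

```bash
mkdir -p pics; ls
python3 - <<'E'
from rig import *
import cv2,numpy as np
np.set_printoptions(precision=4,suppress=True)
for n in("scene","top"):
    im=read_camera(n); cv2.imwrite(f"pics/{n}0.png",im[:,:,::-1]); c=get_calibration(n)
    print(n,c)
s=observe(); print({k:np.round(s[k],3) for k in s})
E
```

```text
pics
scene {'mtx': array([[470.1843,   0.    , 316.4002],
       [  0.    , 470.1843, 240.1407],
       [  0.    ,   0.    ,   1.    ]]), 'dist_coeffs': array([-0.0601,  0.    ,  0.    ,  0.    ,  0.    ]), 'pose': array([[-0.5516,  0.4024, -0.7306, -0.3952],
       [-0.8337, -0.2927,  0.4683,  0.5819],
       [-0.0254,  0.8674,  0.497 ,  0.7089],
       [ 0.    ,  0.    ,  0.    ,  1.    ]])}
top {'mtx': array([[619.4692,   0.    , 317.5638],
       [  0.    , 619.4692, 246.9499],
       [  0.    ,   0.    ,   1.    ]]), 'dist_coeffs': array([-0.1241,  0.    ,  0.    ,  0.    ,  0.    ]), 'pose': array([[-0.0451,  0.9787, -0.2002,  0.1789],
       [-0.999 , -0.0449,  0.0057,  0.0109],
       [-0.0034,  0.2003,  0.9797,  1.6358],
       [ 0.    ,  0.    ,  0.    ,  1.    ]])}
{'clock': np.float64(0.1), 'qpos': array([ 1.185,  0.334,  0.04 ,  1.466, -0.013,  1.343, -0.058]), 'joint_velocities': array([-0.001, -0.002, -0.002, -0.003,  0.001, -0.001, -0.002]), 'joint_efforts': array([  0.005, -66.001,   1.37 , -40.647,   0.017,   0.009,  -0.   ]), 'ee_pos': array([ 0.184, -0.623,  0.241]), 'eef_rot': array([[ 0.959,  0.283, -0.001],
       [ 0.283, -0.959,  0.001],
       [-0.   , -0.001, -1.   ]]), 'wrist_force': array([ 0.231, -0.404, -0.828]), 'torque': array([-0.012, -0.018,  0.05 ]), 'grip_force': np.float64(0.0), 'finger_gap': np.float64(0.085)}
```

View pics/top0.png

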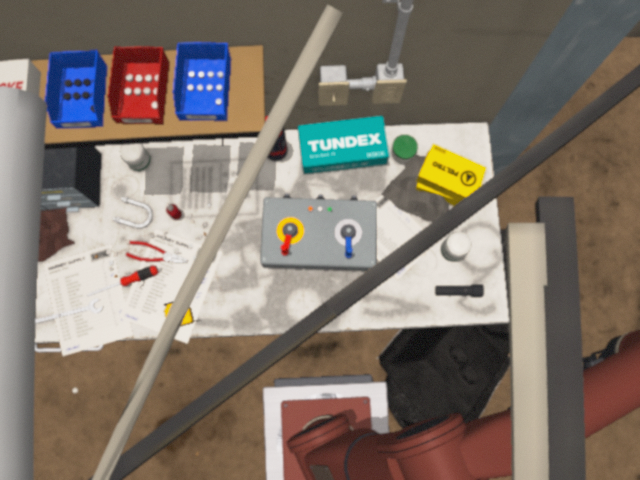

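View pics/scene0.png

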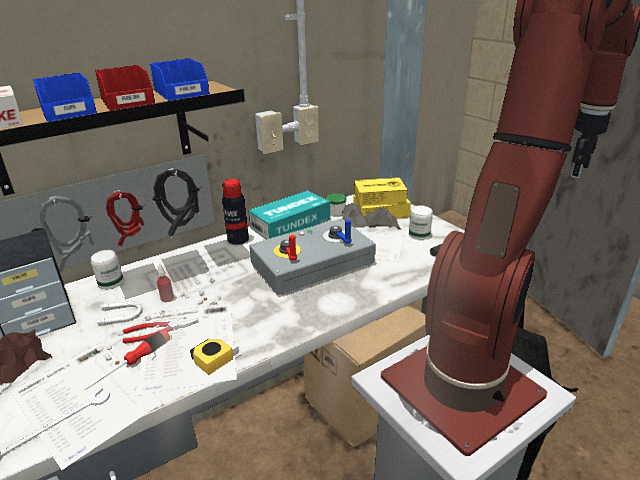

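The top view shows the box centred near (320,232), with the red post near (286,243) and the blue one near (349,245). The scene view shows the posts near (292,246) and (348,230). I'll enlarge both views and segment them.

```bash
python3 - <<'E'
import cv2,numpy as np
t=cv2.imread("pics/top0.png")[190:280,250:390]; s=cv2.imread("pics/scene0.png")[210:300,240:380]
t=cv2.resize(t,None,fx=5,fy=5,interpolation=cv2.INTER_NEAREST)[:,:700]; s=cv2.resize(s,None,fx=5,fy=5,interpolation=cv2.INTER_NEAREST)
cv2.imwrite("pics/t1.png",t);cv2.imwrite("pics/s1.png",s)
E
cat > h.py <<'E'
import numpy as np,cv2
from rig import *
def ray(n,uv):
    c=get_calibration(n); p=cv2.undistortPoints(np.array([[uv]],float),c["mtx"],c["dist_coeffs"])[0,0]
    P=c["pose"]; return P[:3,3],P[:3,:3]@np.array([p[0],-p[1],-1])
def onz(n,uv,z):
    o,d=ray(n,uv); return o+d*(z-o[2])/d[2]
def proj(n,X):
    c=get_calibration(n); P=np.linalg.inv(c["pose"]); q=P[:3,:3]@np.array(X)+P[:3,3]
    return cv2.projectPoints(np.array([[q[0],-q[1],-q[2]]]),np.zeros(3),np.zeros(3),c["mtx"],c["dist_coeffs"])[0].ravel()
E
```

```text
(no output)
```

View pics/t1.png

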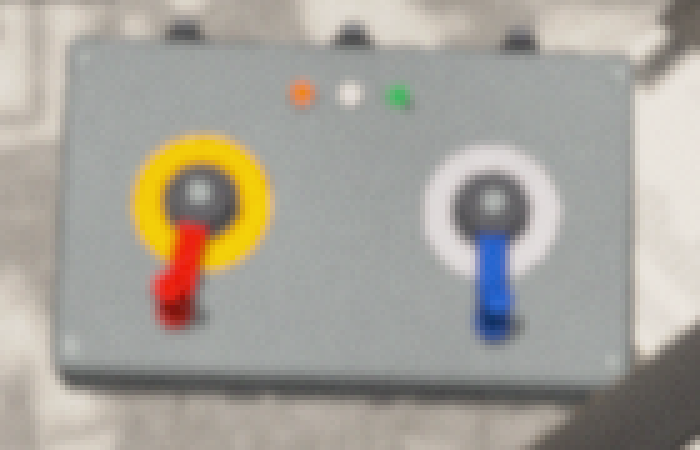

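View pics/s1.png

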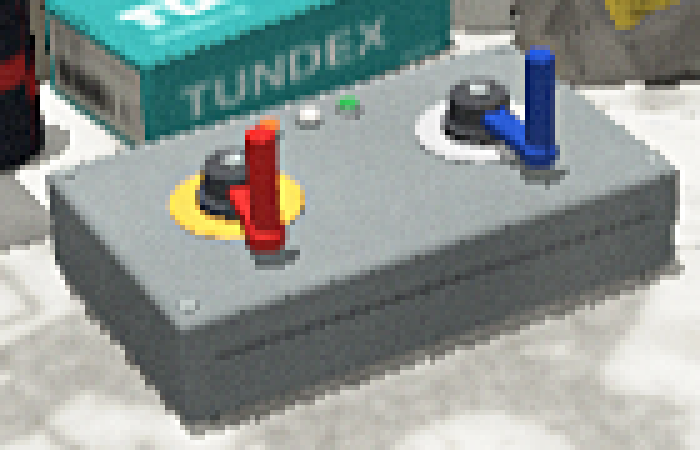

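The crops show clear box corners, and the disc centres at top-crop (203,203) and (491,211). The post tops are at scene-crop (261,134) and (540,55), with their bases at about (265,240) and (541,155). The red lever already appears slightly turned.

Run:
```python
from h import *
np.set_printoptions(precision=4,suppress=True)
T=lambda a:(a[0]/5+250-.4,a[1]/5+190-.4); S=lambda a:(a[0]/5+240-.4,a[1]/5+210-.4)
C=[onz("top",T(a),.07)[:2] for a in[(70,42),(635,57),(58,368),(632,385)]]
print("corners",C,"centre",np.mean(C,0))
f=(C[0]+C[1]-C[2]-C[3]); l=(C[0]+C[2]-C[1]-C[3]); print("yaw",np.arctan2(f[1],f[0]),np.arctan2(-l[0],l[1]))
R=onz("top",T((203,203)),.07);B=onz("top",T((491,211)),.07);print("pivots",R,B,np.arctan2(-(R-B)[0],(R-B)[1]),np.linalg.norm(R-B))
R2=onz("scene",S((237,203)),.07);B2=onz("scene",S((482,128)),.07);print("pivots scene",R2,B2)
for nm,a,P in(("red",(261,134),R),("blue",(540,55),B)):
    g=onz("scene",S(a),.145); print(nm,g,np.linalg.norm((g-P)[:2]),"dir",np.arctan2(*(g-P)[1::-1]), proj("top",g),"crop",(proj("top",g)-[249.6,189.6])*5)
# blob method: red/blue in top
im=cv2.imread("pics/t1.png").astype(int); b,g,r=im[...,0],im[...,1],im[...,2]
for nm,m in(("red",(r>150)&(g<80)&(b<80)),("blue",(b>120)&(r<90)&(g<120))):
    y,x=np.nonzero(m);print(nm,x.min(),x.max(),y.min(),y.max())
```

```text
corners [array([0.6366, 0.1376]), array([ 0.6147, -0.1584]), array([0.463 , 0.1485]), array([ 0.4406, -0.1456])] centre [ 0.5387 -0.0045]
yaw -0.06810467554523938 -0.07468415492759604
pivots [0.5465 0.0708 0.07  ] [ 0.5354 -0.0783  0.07  ] -0.07440534014325104 0.14950411966396593
pivots scene [0.5452 0.0724 0.07  ] [ 0.535  -0.0795  0.07  ]
red [0.4848 0.0893 0.145 ] 0.06443255939067721 dir 2.851264308009848 [282.185  248.0701] crop [162.9249 292.3503]
blue [ 0.4712 -0.0712  0.145 ] 0.06461737508447767 dir 3.0320929397158336 [347.7217 250.5638] crop [490.6086 304.8191]
red 155 209 220 324
blue 475 509 230 339
```

```bash
python3 -m creep '{"offset":[[0.082,-0.046,0],[0.082,-0.046,0],[0.082,-0.046,0],[0.082,-0.046,0],[0.082,-0.046,0],[0.082,-0.046,0],[0.082,-0.046,0],[0.082,-0.046,0],[0.082,-0.046,0],[0.082,-0.046,0],[0.082,-0.046,0],[0.082,-0.046,0],[0,0,0]],"yaw":[0,0,0,0,0,0,0,0,0,0,0,0,0]}' 0.45 20
python3 -m creep '{"offset":[[0.025,-0.094,0],[0.025,-0.094,0],[0.025,-0.094,0],[0.025,-0.094,0],[0.025,-0.094,0],[0.025,-0.094,0],[0.025,-0.094,0],[0.025,-0.094,0],[0.025,-0.094,0],[0.025,-0.094,0],[0,0,0]],"yaw":[0,0,0,0,0,0,0,0,0,0,0]}'
python3 -c "
from h import *
s=observe();print(s['eef_rot'],s['qpos'])"
```

```text
clock: 1.4
ee_pos: [0.5026, -0.2946, 0.2419]
eef_rot: [[0.957, 0.291, 0.001], [0.291, -0.957, 0.003], [0.002, -0.002, -1.0]]
wrist_force: [-0.5, 0.3, -0.1]
finger_gap: 0.0385
grip_force: 0.0
clock: 2.5
ee_pos: [0.4876, 0.0941, 0.2425]
eef_rot: [[0.957, 0.29, 0.0], [0.29, -0.957, 0.002], [0.001, -0.002, -1.0]]
wrist_force: [0.1, -0.6, -0.3]
finger_gap: 0.0384
grip_force: 0.0
[[ 9.57020173e-01  2.90021336e-01  1.16629752e-04]
 [ 2.90020654e-01 -9.57018656e-01  1.81977277e-03]
 [ 6.39389777e-04 -1.70773421e-03 -9.99998337e-01]] [ 0.28490488  0.05461608 -0.57823822  1.80349827  0.02926288  1.2918203
 -1.5772397 ]
```

```bash
python3 -m creep '{"offset":[[0,0,0],[0,0,0],[0,0,0],[0,0,0],[0,0,0],[0,0,0],[0,0,0],[0,0,0],[0,0,0],[0,0,0],[0,0,0],[0,0,0],[0,0,0]],"yaw":[-1,-1,-1,-1,-1,-1,-1,-1,-1,-1,-1,-1,-1]}' >/dev/null
python3 -m creep '{"offset":[[0,0,0],[0,0,0],[0,0,0],[0,0,0],[0,0,0],[0,0,0],[0,0,0],[0,0,0],[0,0,0],[0,0,0],[0,0,0],[0,0,0],[0,0,0],[0,0,0.1],[0,0,0.05],[0,0,0]],"yaw":[-1,-1,-1,-1,-1,-1,-1,-1,-1,-1,-1,-1,-0.8,0,0,0]}'
python3 - <<'E'
from h import *
for n,w in(("scene",(slice(190,290),slice(240,380))),("top",(slice(190,290),slice(240,380)))):
    im=read_camera(n)[w]; cv2.imwrite(f"pics/{n}2.png",cv2.resize(im[:,:,::-1],None,fx=5,fy=5))
E
```

```text
clock: 5.4
ee_pos: [0.4867, 0.0872, 0.1795]
eef_rot: [[-0.962, 0.272, -0.005], [0.272, 0.962, -0.001], [0.005, -0.002, -1.0]]
wrist_force: [-0.7, -0.2, 0.4]
finger_gap: 0.0386
grip_force: 0.0
```

View pics/scene2.png

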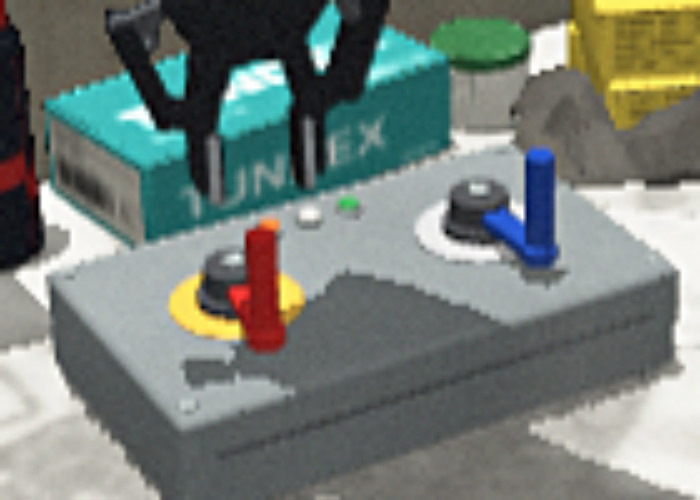

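The fingertips at crop (215,195) and (308,185) straddle the red post at (262,232), so the tool is centred. I'll descend and narrow the cage.

```bash
python3 -m creep '{"offset":[[0,0,0.05],[0,0,0.05],[0,0,0.04],[0,0,0.02],[0,0,0]],"yaw":[0,0,0,0,0]}'
python3 -m creep '{"offset":[[0,0,0],[0,0,0],[0,0,0],[0,0,0],[0,0,0]],"yaw":[0,0,0,0,0]}' 0.25 20
python3 -m creep '{"offset":[[0,0.005,0],[0,0.005,0],[0,0,0]],"yaw":[0,0,0]}'
```

```text
clock: 6.0
ee_pos: [0.4887, 0.0885, 0.1186]
eef_rot: [[-0.962, 0.272, -0.0], [0.272, 0.962, 0.0], [0.0, 0.0, -1.0]]
wrist_force: [-0.1, 0.2, 0.2]
finger_gap: 0.0385
grip_force: 0.0
clock: 6.5
ee_pos: [0.4886, 0.0886, 0.1186]
eef_rot: [[-0.962, 0.271, 0.0], [0.271, 0.962, -0.0], [-0.0, 0.0, -1.0]]
wrist_force: [0.5, 0.0, 0.0]
finger_gap: 0.0216
grip_force: 0.0
clock: 6.8
ee_pos: [0.4892, 0.0916, 0.1183]
eef_rot: [[-0.962, 0.272, -0.001], [0.272, 0.962, -0.002], [0.001, -0.002, -1.0]]
wrist_force: [-3.9, -3.6, 3.6]
finger_gap: 0.0213
grip_force: 2.4
```

```bash
python3 -m creep '{"offset":[[-0.0002,0.0075,0],[-0.0002,0.0075,0],[0,0,0]],"yaw":[0.5,0.5,0]}'
python3 -m creep '{"offset":[[-0.0002,0.0075,0],[-0.0002,0.0075,0],[-0.0002,0.0075,0],[0,0,0]],"yaw":[0.5,0.5,0.5,0]}'
```

```text
clock: 7.1
ee_pos: [0.4915, 0.0972, 0.1183]
eef_rot: [[-0.93, 0.368, -0.001], [0.368, 0.93, -0.001], [-0.0, -0.002, -1.0]]
wrist_force: [-0.9, -4.5, 2.6]
finger_gap: 0.0215
grip_force: 2.1
clock: 7.5
ee_pos: [0.4959, 0.1052, 0.1184]
eef_rot: [[-0.864, 0.503, 0.0], [0.503, 0.864, -0.001], [-0.001, -0.001, -1.0]]
wrist_force: [1.9, -4.2, 1.4]
finger_gap: 0.0217
grip_force: 1.9
```

```bash
cat > g.py <<'E'
# guard: exit 1 if push force along tool y exceeds argv limit
import sys
from h import *
s=observe();R=np.array(s["eef_rot"]);f=R.T@np.array(s["wrist_force"]);p=np.array(s["ee_pos"])
c=np.array([.546,.071]) if p[1]>0 else np.array([.535,-.079])
d=p[:2]-c
print("t%.1f f_tool"%s["clock"],f.round(1),"dir %.3f r %.4f yawx %.3f"%(np.arctan2(d[1],d[0]),np.hypot(*d),np.arctan2(R[1,0],R[0,0])),"pos",p.round(4),"grip %.1f"%s["grip_force"])
sys.exit(abs(f[1])>float(sys.argv[1]))
E
m="python3 -m creep"
g(){ python3 g.py 10; }
g && $m '{"offset":[[-0.0001,0.0045,0],[0,0,0]],"yaw":[0.3,0]}' >/dev/null && g &&
$m '{"offset":[[-0.0001,0.0045,0],[0,0,0]],"yaw":[0.3,0]}' >/dev/null && g &&
$m '{"offset":[[-0.0001,0.0045,0],[0,0,0]],"yaw":[0.3,0]}' >/dev/null && g &&
$m '{"offset":[[-0.0001,0.0045,0],[0,0,0]],"yaw":[0.3,0]}' >/dev/null && g &&
$m '{"offset":[[-0.0001,0.0045,0],[0,0,0]],"yaw":[0.3,0]}' >/dev/null && g &&
$m '{"offset":[[-0.0001,0.0045,0],[0,0,0]],"yaw":[0.3,0]}' >/dev/null && g
```

```text
t7.5 f_tool [-3.8 -2.7 -1.4] dir 2.543 r 0.0607 yawx 2.614 pos [0.4959 0.1052 0.1184] grip 1.9False
```

```bash
sed -i 's/sys.exit(.*/sys.exit(int(np.hypot(f[0],f[1])>float(sys.argv[1])))/' g.py
m="python3 -m creep"
g(){ python3 g.py 10; }
g && $m '{"offset":[[-0.0001,0.0045,0],[0,0,0]],"yaw":[0.3,0]}' >/dev/null && g &&
$m '{"offset":[[-0.0001,0.0045,0],[0,0,0]],"yaw":[0.3,0]}' >/dev/null && g &&
$m '{"offset":[[-0.0001,0.0045,0],[0,0,0]],"yaw":[0.3,0]}' >/dev/null && g &&
$m '{"offset":[[-0.0001,0.0045,0],[0,0,0]],"yaw":[0.3,0]}' >/dev/null && g &&
$m '{"offset":[[-0.0001,0.0045,0],[0,0,0]],"yaw":[0.3,0]}' >/dev/null && g &&
$m '{"offset":[[-0.0001,0.0045,0],[0,0,0]],"yaw":[0.3,0]}' >/dev/null && g
```

```text
t7.5 f_tool [-3.8 -2.7 -1.4] dir 2.543 r 0.0607 yawx 2.614 pos [0.4959 0.1052 0.1184] grip 1.9
t7.7 f_tool [-3.6 -5.  -0.4] dir 2.518 r 0.0607 yawx 2.585 pos [0.4967 0.1064 0.1183] grip 2.2
t7.9 f_tool [-3.  -4.7 -1.9] dir 2.490 r 0.0608 yawx 2.555 pos [0.4977 0.1078 0.1183] grip 2.2
t8.1 f_tool [-4.1 -4.6 -0.6] dir 2.461 r 0.0609 yawx 2.525 pos [0.4987 0.1093 0.1183] grip 2.2
t8.3 f_tool [-3.2 -4.2 -2.4] dir 2.432 r 0.0611 yawx 2.495 pos [0.4997 0.1108 0.1182] grip 2.2
t8.5 f_tool [-2.9 -4.6 -0.9] dir 2.403 r 0.0612 yawx 2.465 pos [0.5007 0.1122 0.1182] grip 2.2
t8.7 f_tool [-4.  -4.5 -1.4] dir 2.374 r 0.0613 yawx 2.435 pos [0.5018 0.1136 0.1182] grip 2.2
```

```bash
m="python3 -m creep"
g(){ python3 g.py 10; }
$m '{"offset":[[-0.0003,0.0045,0],[0,0,0]],"yaw":[0.3,0]}' >/dev/null && g &&
$m '{"offset":[[-0.0003,0.0045,0],[0,0,0]],"yaw":[0.3,0]}' >/dev/null && g &&
$m '{"offset":[[-0.0003,0.0045,0],[0,0,0]],"yaw":[0.3,0]}' >/dev/null && g &&
$m '{"offset":[[-0.0003,0.0045,0],[0,0,0]],"yaw":[0.3,0]}' >/dev/null && g &&
$m '{"offset":[[-0.0003,0.0045,0],[0,0,0]],"yaw":[0.3,0]}' >/dev/null && g &&
$m '{"offset":[[-0.0003,0.0045,0],[0,0,0]],"yaw":[0.3,0]}' >/dev/null && g &&
$m '{"offset":[[-0.0003,0.0045,0],[0,0,0]],"yaw":[0.3,0]}' >/dev/null && g &&
$m '{"offset":[[-0.0003,0.0045,0],[0,0,0]],"yaw":[0.3,0]}' >/dev/null && g &&
$m '{"offset":[[-0.0003,0.0045,0],[0,0,0]],"yaw":[0.3,0]}' >/dev/null && g &&
$m '{"offset":[[-0.0003,0.0045,0],[0,0,0]],"yaw":[0.3,0]}' >/dev/null && g &&
$m '{"offset":[[-0.0003,0.0045,0],[0,0,0]],"yaw":[0.3,0]}' >/dev/null && g &&
$m '{"offset":[[-0.0003,0.0045,0],[0,0,0]],"yaw":[0.3,0]}' >/dev/null && g &&
$m '{"offset":[[-0.0003,0.0045,0],[0,0,0]],"yaw":[0.3,0]}' >/dev/null && g &&
$m '{"offset":[[-0.0003,0.0045,0],[0,0,0]],"yaw":[0.3,0]}' >/dev/null && g
```

```text
t8.9 f_tool [-2.5 -4.2 -2.1] dir 2.346 r 0.0614 yawx 2.405 pos [0.503  0.1148 0.1181] grip 2.2
t9.1 f_tool [-3.3 -4.7 -1.1] dir 2.317 r 0.0615 yawx 2.375 pos [0.5043 0.1161 0.1181] grip 2.3
t9.3 f_tool [-3.  -5.4 -0.3] dir 2.288 r 0.0615 yawx 2.345 pos [0.5056 0.1174 0.1181] grip 2.2
t9.5 f_tool [-2.9 -4.4 -1.5] dir 2.259 r 0.0616 yawx 2.315 pos [0.5069 0.1186 0.1181] grip 2.2
t9.7 f_tool [-3.5 -4.  -0.9] dir 2.230 r 0.0616 yawx 2.285 pos [0.5082 0.1197 0.1181] grip 2.2
t9.9 f_tool [-3.4 -4.3 -2.3] dir 2.201 r 0.0617 yawx 2.255 pos [0.5096 0.1208 0.1181] grip 2.2
t10.1 f_tool [-4.3 -4.8 -1.6] dir 2.173 r 0.0617 yawx 2.225 pos [0.511  0.1219 0.1181] grip 2.2
t10.3 f_tool [-3.8 -6.5 -3.8] dir 2.149 r 0.0617 yawx 2.195 pos [0.5123 0.1227 0.1181] grip 3.2
t10.5 f_tool [ -3.7 -12.9  -8.5] dir 2.141 r 0.0615 yawx 2.164 pos [0.5128 0.1227 0.1179] grip 6.4
```

```bash
m="python3 -m creep"
$m '{"offset":[[0,0.002,0],[0,0,0]],"yaw":[0,0]}' >/dev/null; python3 g.py 10;
$m '{"offset":[[0,0.001,0],[0,0,0]],"yaw":[0,0]}' >/dev/null; python3 g.py 10
```

```text
t10.7 f_tool [ -2.2 -16.6 -10.8] dir 2.140 r 0.0615 yawx 2.165 pos [0.5129 0.1228 0.1179] grip 8.1
t10.9 f_tool [ -1.7 -18.1 -12.8] dir 2.139 r 0.0615 yawx 2.165 pos [0.5129 0.1228 0.1179] grip 8.9
```

The isolator is solidly home: force climbs to 18 N with no motion. Next I back off, open and rise.

```bash
m="python3 -m creep"
$m '{"offset":[[0,-0.007,0],[0,-0.006,0],[0,0,0]],"yaw":[0,0,0]}' >/dev/null; python3 g.py 10
$m '{"offset":[[0,0,0],[0,0,0],[0,0,0],[0,0,0]],"yaw":[0,0,0,0]}' 0.45 20 >/dev/null; python3 g.py 10
$m '{"offset":[[0,0,-0.05],[0,0,-0.1],[0,0,-0.1],[0,0,0]],"yaw":[0,0,0,0]}' ; python3 g.py 10
```

```text
t11.2 f_tool [ 0.8 -0.1  0. ] dir 2.162 r 0.0629 yawx 2.167 pos [0.5109 0.1232 0.1184] grip 0.0
t11.6 f_tool [-0.6 -0.4  1. ] dir 2.162 r 0.0627 yawx 2.167 pos [0.5111 0.1231 0.1183] grip 0.0
clock: 12.0
ee_pos: [0.5135, 0.124, 0.2238]
eef_rot: [[-0.561, 0.827, 0.008], [0.828, 0.561, 0.001], [-0.003, 0.008, -1.0]]
wrist_force: [1.1, 0.2, -0.4]
finger_gap: 0.0383
grip_force: 0.0
t12.0 f_tool [-0.5  1.   0.4] dir 2.120 r 0.0622 yawx 2.167 pos [0.5135 0.124  0.2238] grip 0.0
```

```bash
m="python3 -m creep"
$m '{"offset":[[-0.0714,-0.0716,0],[-0.0714,-0.0716,0],[-0.0714,-0.0716,0],[-0.0714,-0.0716,0],[-0.0714,-0.0716,0],[0,0,0],[0,0,0],[0,0,0],[0,0,0],[0,0,0],[0,0,0],[0,0,0],[0,0,0],[0,0,0],[0,0,0],[0,0,0]],"yaw":[0,0,0,0,0,1,1,1,1,1,1,1,1,1,1,1]}' >/dev/null
$m '{"offset":[[0,0,0],[0,0,0],[0,0,0],[0,0,0],[0,0,0],[0,0,0],[0,0,0],[0,0,0],[0,0,0],[0,0,0],[0,0,0],[0,0,0],[0,0,0.1],[0,0,0]],"yaw":[1,1,1,1,1,1,1,1,1,1,1,0.4,0,0]}'
python3 - <<'E'
from h import *
im=read_camera("scene")[190:290,240:380]; cv2.imwrite("pics/scene3.png",cv2.resize(im[:,:,::-1],None,fx=5,fy=5))
E
```

```text
clock: 15.0
ee_pos: [0.47, -0.0754, 0.1744]
eef_rot: [[0.997, -0.073, -0.007], [-0.073, -0.997, 0.001], [-0.007, -0.001, -1.0]]
wrist_force: [-0.7, 0.4, -0.8]
finger_gap: 0.0384
grip_force: 0.0
```

View pics/scene3.png

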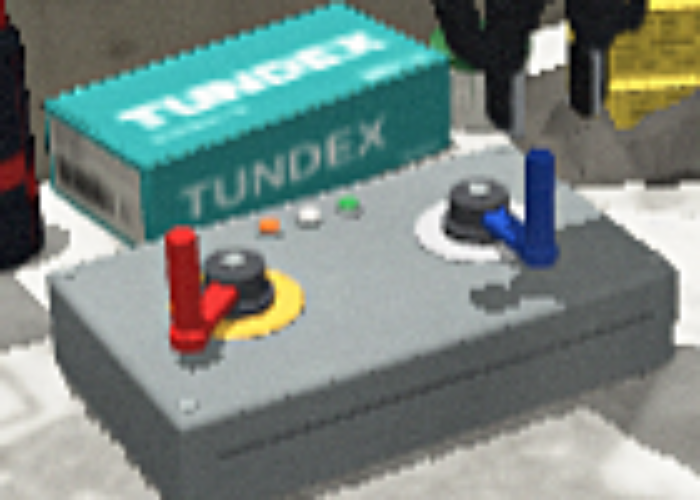

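The red lever has swung over to the left. The fingertips at (507,125) and (592,112) straddle the blue post top at (540,155). I'll descend and narrow again.

```bash
m="python3 -m creep"
$m '{"offset":[[0,0,0],[0,0,0.05],[0,0,0.05],[0,0,0.04],[0,0,0]],"yaw":[0,0,0,0,0]}' >/dev/null; python3 g.py 10
$m '{"offset":[[0,0,0],[0,0,0],[0,0,0],[0,0,0],[0,0,0]],"yaw":[0,0,0,0,0]}' 0.25 20 >/dev/null; python3 g.py 10 &&
$m '{"offset":[[0,0.004,0],[0,0.004,0],[0,0,0]],"yaw":[0,0,0]}' >/dev/null ; python3 g.py 10
```

```text
t15.6 f_tool [-0.3 -0.3 -0.4] dir 3.087 r 0.0628 yawx -0.073 pos [ 0.4723 -0.0756  0.122 ] grip 0.0
t16.1 f_tool [ 0.3 -1.   0.2] dir 3.087 r 0.0623 yawx -0.073 pos [ 0.4728 -0.0756  0.1227] grip 0.0
t16.4 f_tool [-0.7 -3.3 -1. ] dir 3.132 r 0.0626 yawx -0.073 pos [ 0.4724 -0.0784  0.1224] grip 1.5
```

```bash
m="python3 -m creep"
g(){ python3 g.py 10; }
$m '{"offset":[[0.0006,0.0045,0],[0,0,0]],"yaw":[-0.3,0]}' >/dev/null && g &&
$m '{"offset":[[0.0006,0.0045,0],[0,0,0]],"yaw":[-0.3,0]}' >/dev/null && g &&
$m '{"offset":[[0.0006,0.0045,0],[0,0,0]],"yaw":[-0.3,0]}' >/dev/null && g &&
$m '{"offset":[[0.0006,0.0045,0],[0,0,0]],"yaw":[-0.3,0]}' >/dev/null && g &&
$m '{"offset":[[0.0006,0.0045,0],[0,0,0]],"yaw":[-0.3,0]}' >/dev/null && g &&
$m '{"offset":[[0.0006,0.0045,0],[0,0,0]],"yaw":[-0.3,0]}' >/dev/null && g &&
$m '{"offset":[[0.0003,0.0045,0],[0,0,0]],"yaw":[-0.3,0]}' >/dev/null && g &&
$m '{"offset":[[0.0003,0.0045,0],[0,0,0]],"yaw":[-0.3,0]}' >/dev/null && g &&
$m '{"offset":[[0.0003,0.0045,0],[0,0,0]],"yaw":[-0.3,0]}' >/dev/null && g
```

```text
t16.6 f_tool [-0.1 -3.7 -2.7] dir -3.127 r 0.0625 yawx -0.042 pos [ 0.4725 -0.0799  0.1224] grip 2.3
t16.8 f_tool [-2.7 -4.6 -2.5] dir -3.096 r 0.0625 yawx -0.013 pos [ 0.4726 -0.0818  0.1223] grip 2.3
t16.9 f_tool [-1.3 -4.8 -3. ] dir -3.067 r 0.0625 yawx 0.017 pos [ 0.4727 -0.0837  0.1223] grip 2.2
t17.1 f_tool [-2.2 -3.9 -3.4] dir -3.037 r 0.0624 yawx 0.047 pos [ 0.4729 -0.0855  0.1224] grip 2.2
t17.4 f_tool [-2.1 -4.8 -3.8] dir -3.009 r 0.0624 yawx 0.077 pos [ 0.4732 -0.0873  0.1223] grip 2.2
t17.6 f_tool [-1.3 -4.8 -2.2] dir -2.979 r 0.0623 yawx 0.107 pos [ 0.4735 -0.0891  0.1223] grip 2.2
t17.8 f_tool [-2.3 -4.6 -3.1] dir -2.950 r 0.0623 yawx 0.137 pos [ 0.4738 -0.0909  0.1223] grip 2.2
t17.9 f_tool [-1.4 -3.5 -3.4] dir -2.921 r 0.0623 yawx 0.167 pos [ 0.4742 -0.0927  0.1223] grip 2.2
t18.1 f_tool [-2.  -3.6 -2.9] dir -2.891 r 0.0623 yawx 0.197 pos [ 0.4746 -0.0945  0.1223] grip 2.2
```

The selector is past the interlock and free.

```bash
m="python3 -m creep"
g(){ python3 g.py 10; }
$m '{"offset":[[0.0006,0.0075,0],[0.0006,0.0075,0],[0.0006,0.0075,0],[0,0,0]],"yaw":[-0.5,-0.5,-0.5,0]}' >/dev/null && g &&
$m '{"offset":[[0.0006,0.0075,0],[0.0006,0.0075,0],[0.0006,0.0075,0],[0,0,0]],"yaw":[-0.5,-0.5,-0.5,0]}' >/dev/null && g &&
$m '{"offset":[[0.0004,0.0045,0],[0,0,0]],"yaw":[-0.3,0]}' >/dev/null && g &&
$m '{"offset":[[0.0004,0.0045,0],[0,0,0]],"yaw":[-0.3,0]}' >/dev/null && g &&
$m '{"offset":[[0.0004,0.0045,0],[0,0,0]],"yaw":[-0.3,0]}' >/dev/null && g &&
$m '{"offset":[[0.0004,0.0045,0],[0,0,0]],"yaw":[-0.3,0]}' >/dev/null && g &&
$m '{"offset":[[0.0004,0.0045,0],[0,0,0]],"yaw":[-0.3,0]}' >/dev/null && g &&
$m '{"offset":[[0.0004,0.0045,0],[0,0,0]],"yaw":[-0.3,0]}' >/dev/null && g &&
$m '{"offset":[[0.0004,0.0045,0],[0,0,0]],"yaw":[-0.3,0]}' >/dev/null && g &&
$m '{"offset":[[0.0004,0.0045,0],[0,0,0]],"yaw":[-0.3,0]}' >/dev/null && g &&
$m '{"offset":[[0.0004,0.0045,0],[0,0,0]],"yaw":[-0.3,0]}' >/dev/null && g &&
$m '{"offset":[[0.0004,0.0045,0],[0,0,0]],"yaw":[-0.3,0]}' >/dev/null && g &&
$m '{"offset":[[0.0004,0.0045,0],[0,0,0]],"yaw":[-0.3,0]}' >/dev/null && g &&
$m '{"offset":[[0.0004,0.0045,0],[0,0,0]],"yaw":[-0.3,0]}' >/dev/null && g &&
$m '{"offset":[[0.0004,0.0045,0],[0,0,0]],"yaw":[-0.3,0]}' >/dev/null && g
```

```text
t18.6 f_tool [-1.  -3.5 -4.1] dir -2.741 r 0.0623 yawx 0.347 pos [ 0.4776 -0.1033  0.1223] grip 1.8
t18.9 f_tool [ 0.4 -2.8 -1.8] dir -2.594 r 0.0623 yawx 0.496 pos [ 0.4818 -0.1114  0.1223] grip 1.6
t19.1 f_tool [-0.3 -4.2 -3.2] dir -2.568 r 0.0622 yawx 0.525 pos [ 0.4827 -0.1128  0.1223] grip 2.1
t19.4 f_tool [-0.1 -4.7 -3.2] dir -2.538 r 0.0622 yawx 0.555 pos [ 0.4838 -0.1143  0.1223] grip 2.2
t19.6 f_tool [-0.7 -5.  -4. ] dir -2.508 r 0.0622 yawx 0.585 pos [ 0.4849 -0.1158  0.1223] grip 2.2
t19.8 f_tool [-1.  -4.  -3.2] dir -2.478 r 0.0622 yawx 0.615 pos [ 0.486  -0.1173  0.1223] grip 2.2
t19.9 f_tool [-1.3 -4.1 -3.4] dir -2.448 r 0.0622 yawx 0.645 pos [ 0.4872 -0.1188  0.1223] grip 2.2
t20.1 f_tool [-1.3 -3.6 -4.1] dir -2.418 r 0.0622 yawx 0.675 pos [ 0.4884 -0.1202  0.1222] grip 2.1
t20.4 f_tool [-0.8 -4.3 -3.2] dir -2.390 r 0.0621 yawx 0.705 pos [ 0.4896 -0.1214  0.1222] grip 2.1
t20.6 f_tool [-0.3 -3.9 -3.3] dir -2.360 r 0.0622 yawx 0.735 pos [ 0.4909 -0.1228  0.1222] grip 2.1
t20.8 f_tool [-1.6 -4.8 -4.3] dir -2.331 r 0.0621 yawx 0.765 pos [ 0.4922 -0.124   0.1222] grip 2.2
t20.9 f_tool [-0.6 -5.1 -4.1] dir -2.302 r 0.0621 yawx 0.795 pos [ 0.4935 -0.1252  0.1222] grip 2.1
t21.1 f_tool [-1.8 -4.3 -3.6] dir -2.273 r 0.0621 yawx 0.825 pos [ 0.4949 -0.1264  0.1222] grip 2.1
t21.4 f_tool [ -2.7 -11.4  -7.4] dir -2.265 r 0.0618 yawx 0.856 pos [ 0.4954 -0.1265  0.122 ] grip 5.4
```

Stop felt at about 0.9 rad. I'll confirm with a small extra push, then back off.

```bash
m="python3 -m creep"
$m '{"offset":[[0,0.0025,0],[0,0,0]],"yaw":[0,0]}' >/dev/null; python3 g.py 10
$m '{"offset":[[0,-0.006,0],[0,-0.005,0],[0,0,0]],"yaw":[0,0,0]}' >/dev/null; python3 g.py 10
$m '{"offset":[[0,0,0],[0,0,0],[0,0,0],[0,0,0]],"yaw":[0,0,0,0]}' 0.45 20 >/dev/null; python3 g.py 10
$m '{"offset":[[0,0,-0.05],[0,0,-0.1],[0,0,-0.1],[0,0,-0.1],[0,0,0],[0,0,0]],"yaw":[0,0,0,0,0,0]}' ; python3 g.py 10
python3 - <<'E'
from h import *
im=read_camera("scene")[190:290,240:380]; cv2.imwrite("pics/scene4.png",cv2.resize(im[:,:,::-1],None,fx=5,fy=5))
E
```

```text
t21.6 f_tool [ -2.9 -14.6 -10.3] dir -2.264 r 0.0619 yawx 0.855 pos [ 0.4955 -0.1266  0.122 ] grip 7.5
t21.9 f_tool [ 0.5  0.8 -0.6] dir -2.290 r 0.0616 yawx 0.855 pos [ 0.4944 -0.1254  0.1224] grip 0.0
t22.2 f_tool [-0.6  0.   0.8] dir -2.295 r 0.0615 yawx 0.857 pos [ 0.4942 -0.1251  0.1223] grip 0.0
clock: 22.85
ee_pos: [0.4946, -0.1251, 0.2631]
eef_rot: [[0.655, 0.756, 0.002], [0.756, -0.655, -0.001], [0.001, 0.002, -1.0]]
wrist_force: [0.1, 0.2, -1.3]
finger_gap: 0.0384
grip_force: 0.0
t22.9 f_tool [ 0.2 -0.   1.3] dir -2.290 r 0.0613 yawx 0.857 pos [ 0.4946 -0.1251  0.2631] grip 0.0
```

View pics/scene4.png

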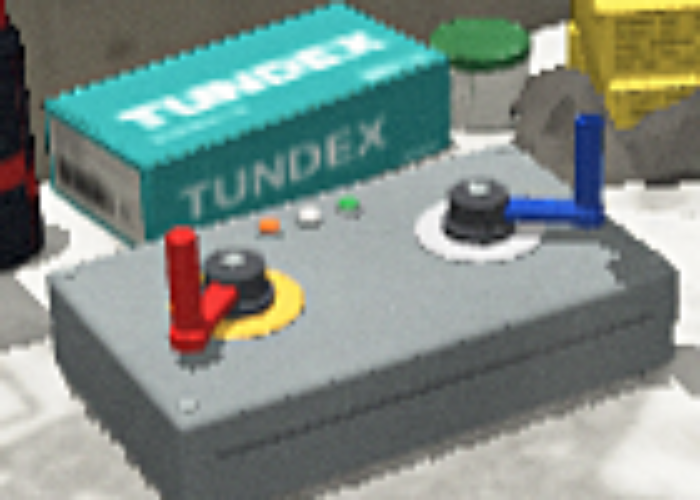

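The red lever (post at 183,290) is unchanged and the blue one (post at 588,170) is fully over. The gripper is clear of both.

```bash
python3 -c "
from rig import job
print(job.finish_job())"
```

```text
the job is handed in; nothing more can be done
None
```

The job is handed in: I swung the red isolator to its stop first (about 0.9 rad, at most about 18 N of push), then the blue selector to its stop (about 0.9 rad, about 15 N), and let go of both levers with the gripper raised clear and nothing else touched.

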